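# Square a tooth strip into the stock tray and lock it

### The arm

A 6-joint arm with a two-finger parallel gripper is mounted at the origin on the work surface. World frame = base frame: x ahead of the robot, y to its left, z up, the work surface at z = 0. Lengths are in m, angles in rad, forces in N, time in s.
With the tool pointing down it reaches from about 0.35 to 0.975 m from the base axis. Payload 4.9 kg.
Tool frame: the origin (TCP) lies at the very end of the fingers, on their centre line; the grasp point (between the pads) lies env.tcp_to_grasp behind it (env.tcp_to_grasp is the distance from the TCP to the grasp point, in m); z points along the fingers, y is the line along which they close (so a half turn about z gives the same grasp; the last joint's range is limited). The gripper opens to 85 mm and grips with 20 to 120 N. Pads are 22 mm wide; open, the fingers measure 114 mm over their backs; the gripper's body (76 mm by 85 mm) begins 54 mm behind the grasp point. The pads swing forward as they close: fully open they stand 13 mm farther back than shut.
Start: joints at [1.201, 0.053, 1.613, -0, 1.476, -0.119], TCP at [0.155, 0.605, 0.194] pointing down, gripper open.
Joint ranges: [-3.01, 3.01], [-1.01, 2.22], [0.06, 2.58], [-1.02, 4.17], [0.09, 2.62], [-3.14, 3.14]. Speed limits (rad/s): [2.57, 2.57, 3.14, 3.14, 3.14, 3.14].

### API

Orientations are given as a rotation vector (axis times angle).
In Python, from rig import env gives the robot as it stands.
- The arm moves only by the tool send_rows, never from a script. Its argument "motion" is a list that holds one entry, the list of rows, each a list of 7 numbers: the turn, a rotation vector about the world's x, y, z in rad, then the shift along the world's x, y, z in m, then the opening in per cent of the stroke, from 0 (shut) to 100 (fully open). In form: [[[ax, ay, az, tx, ty, tz, fingers], ...]]. A call has 1 to 20 rows; each row is the pose to reach, as a shift and turn from the pose commanded when the call began; what a row does not reach only later rows make up. A row lasts 1/10 s, in which the tool goes at most 50 mm and 8.59 degrees, less where a joint would pass 70% of its speed; a pose out of reach is approached as far as the arm can. A call with a gripper value outside its range is refused whole. The fingers move at their own pace and stop on an object; the grip force is fixed at half the most. Time passes only in rows, so rows that repeat a pose let the fingers close. It gives the time, the measured TCP pose, the force, the opening and the grip force at its end, in the units of the state.
- env.get_state(): the state, without advancing time (a new reading comes with each control period).
- env.capture(name): name is "scene" or "top" or "wrist"; returns a dict with "img" (480x640x3 uint8, red, green, blue), "camera_matrix" (3x3 intrinsics, pixels), "dist" ([k1, k2, p1, p2, k3] as OpenCV has them; the pictures are not rectified), "R" (3x3) and "t" (3): a world point X has camera coordinates R X + t. Camera axes: x right, y down, z forward; pixel columns grow to the right and rows downward; lengths in m; the calibration is good to about 2 mm. A picture is of the moment at which its call begins. There is no depth.
- env.close_job(): hands the job in; it is judged then, once.
Trained networks look in a picture, given as the dict that the camera call returned (one of the last four; its "shot" number tells which), for a name from the list of things; names that differ only in an ending like _2 or _b are one class to them, and where a whole thing is asked for, a point or a joint stands for the part that bears it (a point fixed in the world has none). Each returns a list of dicts, best first, with "p" (0 to 1); they miss things now and then, are a little off and sometimes report something else, mostly with a low value. They report only what shows in the picture. A call takes as long as a camera call. They do not tell look-alikes from the thing itself.
- env.recognise(name, picture): "xyz" ([x, y, z] in m, in world coordinates, good to about 4 mm: the middle of the surface that is visible of it).
- env.trace(name, picture): "pixels" (480x640 bool, what is visible of it).
The state is a dict: "time_s": time; "q": joint angles; "qd": joint speeds; "tau": joint torques, N m; "ee_pos": TCP position; "tool_rot": TCP orientation; "force": force on the tool from outside, world axes, zero at the start; "torque": the same for the moment, N m; "grip_width": finger opening in m; "grasp_force": force on a finger pad.
Only numpy, scipy, OpenCV 4.12 (cv2) and the standard library are available. Lean on these libraries where they do the work, as an engineer would, in place of code of your own. Each camera call takes 0.05 s, during which the arm holds its last target. There are 200 camera calls.

### The job

The loose strip of denture teeth lies askew in the front bay of the stock tray. Slide it, without lifting it off the board, until its long side lies flush along the wooden rail and its end is up against the wooden end stop; then swing the turn button fully across so that its arm lies over the strip. Leave the bowl, the jar and the stone model where they are.

Things in the scene. Friction and masses are not known exactly. Their poses are not given: they have to be found in the camera images.
- tray: Fixed stock tray: white board, top 6 mm above the work surface, tray x -130 to 180 mm, y -170 to 170 mm. Origin on the work surface, x away from the robot (yaw up to 20 degrees), y left. The front bay (robot's side of the rail) is open but for rail and end stop. Behind the rail: fixed short tooth strips (up to 15 mm over the board) and a low lath, not part of the work.
- rail_face (a point): Foot of the wooden rail's face towards the robot, on the board at mid length: tray (80, 0, 6) mm; axes as the tray's. The rail runs along tray y from -150 to 150 mm, is 18 mm wide (x 80 to 98 mm), its top 20 mm over the board.
- stop_face (a point): Foot of the wooden end stop's face, which looks to tray -y: tray (62, 125, 6) mm; axes as the tray's. The stop is a block at the left end of the front bay, x 20 to 80 mm, y 125 to 141 mm, 20 mm high over the board. A strip that is home has its centre at tray (62, 35) mm.
- strip: Loose dark red tooth strip, a flat bar 180 mm long (its y), 36 mm wide (its x), 14 mm high, with two rows of ivory teeth on top (to 19 mm, look only), 0.14 to 0.28 kg. Origin at the centre of its underside; its x points roughly to the rail, its y roughly along tray y (askew by up to 26 degrees). It slides on the board.
- turn_button (a joint): Turn button angle, rad: 0 = open, arm along the top of the rail towards tray -y; 1.571 = fully closed (end of travel), arm pointing to tray -x, across the rail and over the strip. Starts at 0 to 0.3, closes clockwise seen from above and stays where it is left (about 1 N at the knob moves it).
- button_pivot (a point): Pivot axis of the turn button (vertical) on top of the rail, at the height of the arm's underside: tray (89, 0, 29) mm. The flat steel arm is 16 mm wide, 5 mm thick and reaches 58 mm from the pivot (8 mm behind it); its underside is 23 mm over the board, clear of the strip.
- button_knob (a point): Middle of the black upright knob on the arm: a cylinder 16 mm in diameter and 28 mm tall standing on the arm 46 mm from the pivot, from 28 to 56 mm above the board; this point is 42 mm above the board.
- mixing_bowl: Dark green rubber mixing bowl, 120 mm across, 75 mm high, beside the tray; leave it. Origin at the centre of its foot.
- jar: White closed jar, 68 mm across, 85 mm high, beside the tray; leave it. Origin at the centre of its foot.
- stone_model: White plaster dental model, block 70 x 75 mm, 33 mm high, beside the tray; leave it. Origin at the centre of its foot.
Not all that is in view belongs to the job. What is meant by the strip is not blue or turquoise, and is the smaller of those in its own colour.

How it is judged:
On the way, in this order (a step that is already met when the one before it is completed fails the run):
1. the strip lies flush along the rail and up against the end stop, the turn button still open (x of strip in the frame of rail_face above -0.0205 m and angle between the y axis of strip and the y axis of tray, either way round below 0.018 rad and y of strip in the frame of stop_face above -0.094 m and value of joint turn_button below 0.6 rad), for 0.2 s.
2. the turn button is swung fully across, over the strip (value of joint turn_button above 1.4 rad), for 0.2 s.
At the end, for the whole second after the job is handed in: The strip lies flat on the board, its long side along the rail (gap at its middle under 2.5 mm, within 1 degree of parallel), its left end within 4 mm of the end stop, at rest, and the turn button stands at 1.4 rad or more, over the strip (x of strip in the frame of rail_face between -0.0205 and -0.015 m and angle between the y axis of strip and the y axis of tray, either way round below 0.018 rad and y of strip in the frame of stop_face between -0.094 and -0.087 m and z of strip in the frame of rail_face below 0.003 m and angle between strip's own z axis and vertical below 0.05 rad and value of joint turn_button above 1.4 rad and linear speed of strip below 0.01 m/s); the robot touches nothing.
It fails at once if the strip is lifted off the board or tipped (z of strip in the frame of rail_face above 0.01 m or angle between strip's own z axis and vertical above 0.25 rad).
It fails at once if a bystander is moved by more than 20 mm (distance of any of mixing_bowl, jar, stone_model from where it was at the start of the episode above 0.02 m).
It also fails if it takes over 64 s, if anything falls off the work surface, if the arm or the gripper's body presses on something with over 40 N, if the wrist force passes 120 N, or if a joint passes its speed limit or range.

## Working session

There is one attempt and no reset: what is moved stays moved. The work goes in short steps, Python scripts to look and compute and a tool call to move; the robot and the scene stay as the last step left them, time stands still between calls to the robot, and variables do not carry over. Pictures are saved under pics/ and viewed, at most 12 in all, crops included, and the job is handed in when it is done.

Besides the shell and the picture viewer there is one more tool, called as name([rows], argument=value, ...), one row to a line, values as JSON. send_rows: Moves the arm, as the interface text tells. Its arguments: {"type":"object","properties":{"motion":{"type":"array","items":{"type":"array","items":{"type":"array","items":{"type":"number"}}}}},"required":["motion"]}

```bash
mkdir -p pics; cat > h.py <<'E'
from rig import env
import numpy as np, cv2
def save(d,n): cv2.imwrite('pics/'+n,d['img'][:,:,::-1])
def px2w(d,uv,z):
    p=cv2.undistortPoints(np.array(uv,float).reshape(-1,1,2),d['camera_matrix'],np.array(d['dist'])).reshape(-1,2)
    R,t=np.array(d['R']),np.array(d['t']); c=-R.T@t
    r=np.c_[p,np.ones(len(p))]@R
    return c+r*((z-c[2])/r[:,2])[:,None]
def w2px(d,X):
    return cv2.projectPoints(np.array(X,float).reshape(-1,1,3),cv2.Rodrigues(np.array(d['R']))[0],np.array(d['t']),d['camera_matrix'],np.array(d['dist']))[0].reshape(-1,2)
E
python3 - <<'E'
from h import *
t=env.capture('top');save(t,'top1.png')
s=env.capture('scene');save(s,'scene1.png')
for n in ['strip','turn_button','button_knob','tray','mixing_bowl','jar','stone_model']:
  for d,k in((t,'top'),(s,'scene')):
    print(n,k,[(np.round(r['xyz'],3).tolist(),round(r['p'],2)) for r in env.recognise(n,d)][:4])
print(env.tcp_to_grasp,env.get_state())
E
```

```text
strip top [([0.211, -0.334, 0.016], 0.77), ([0.708, 0.366, 0.024], 0.73), ([0.517, -0.076, 0.018], 0.63), ([0.625, -0.084, 0.034], 0.23)]
strip scene [([0.218, -0.345, 0.017], 0.82), ([0.517, -0.075, 0.021], 0.79), ([0.278, 0.331, 0.016], 0.77), ([0.721, 0.366, 0.018], 0.58)]
turn_button top [([0.626, -0.086, 0.035], 0.47), ([0.616, -0.434, 0.02], 0.4)]
turn_button scene [([0.631, -0.082, 0.033], 0.62)]
button_knob top [([0.628, -0.081, 0.035], 0.48)]
button_knob scene [([0.627, -0.081, 0.034], 0.7)]
tray top [([0.574, -0.037, 0.008], 0.66)]
tray scene [([0.596, -0.058, 0.007], 0.65)]
mixing_bowl top [([0.424, -0.426, 0.039], 0.94)]
mixing_bowl scene [([0.398, -0.408, 0.043], 0.66), ([0.62, -0.437, 0.024], 0.2)]
jar top [([0.486, 0.451, 0.085], 0.84)]
jar scene [([0.504, 0.443, 0.058], 0.7)]
stone_model top [([0.616, -0.435, 0.018], 0.83), ([0.577, -0.036, 0.004], 0.48)]
stone_model scene [([0.622, -0.436, 0.023], 0.91)]
0.0187 {'time_s': 0.8, 'q': array([ 1.20101719e+00,  5.26624984e-02,  1.61286836e+00, -1.42449026e-05,
        1.47602165e+00, -1.19008003e-01]), 'qd': array([ 3.35006685e-04, -9.97242524e-05, -5.22439309e-04,  7.13001330e-04,
       -1.64914827e-03, -8.17060628e-04]), 'tau': array([-7.28890409e-04, -3.93651009e+01, -3.70440280e+01, -1.07153758e-04,
        3.52097450e-04, -3.37982842e-07]), 'ee_pos': array([0.1550996 , 0.60543921, 0.19364577]), 'tool_rot': array([3.92873997e-01, 3.11690663e+00, 5.58035079e-05]), 'force': array([-0.05724272, -0.10055205, -0.44914808]), 'torque': array([ 0.0120858 , -0.02396852,  0.02603026]), 'grasp_force': 0.0, 'grip_width': 0.08547196043900511}
```

View pics/top1.png

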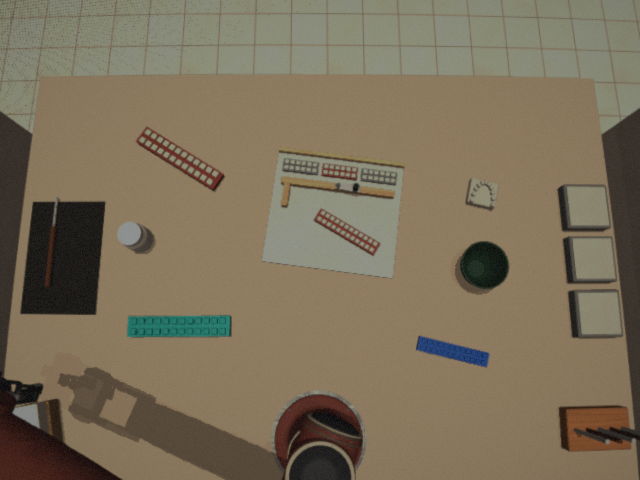

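View pics/scene1.png

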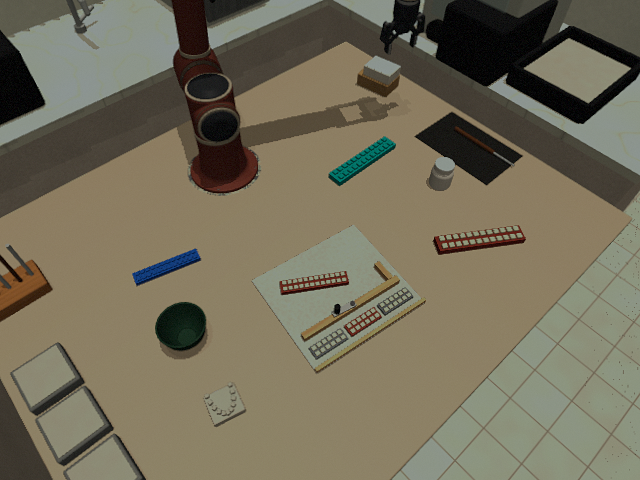

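The top view shows the tray with board corners at about (280,151), (404,166), (391,278) and (263,262). The loose red strip runs from (318,214) to (377,250), with the rail above it, the knob at (356,187) and the stop at (286,193). The larger red strip at (180,158) is a decoy.

```bash
python3 - <<'E'
from h import *
from scipy.optimize import least_squares
t=env.capture('top')
m=env.trace('tray',t)[0]['pixels'].astype(np.uint8)
r=np.array([[280,151],[404,166],[391,278],[263,262]],float)
g=cv2.cvtColor(t['img'],cv2.COLOR_RGB2GRAY)
c=cv2.convexHull(cv2.findContours(m,0,1)[0][0]) ; print(cv2.boxPoints(cv2.minAreaRect(c)).round(1).tolist())
w=px2w(t,r,0.006)[:,:2]; print(w.round(4).tolist())
L=np.array([[180,170],[180,-170],[-130,-170],[-130,170]])/1000
f=lambda p:(np.c_[p[0]+np.cos(p[2])*L[:,0]-np.sin(p[2])*L[:,1],p[1]+np.sin(p[2])*L[:,0]+np.cos(p[2])*L[:,1]]-w).ravel()
o=least_squares(f,[.57,-.04,-.1]);print('tray',o.x,o.fun.round(4))
for q in env.trace('strip',t):
    k=q['pixels'].astype(np.uint8); ys,xs=np.nonzero(k)
    if not(300<xs.mean()<400 and 200<ys.mean()<260):continue
    b=cv2.boxPoints(cv2.minAreaRect(np.argwhere(k)[:,::-1].astype(np.float32)))
    W=px2w(t,b,.02)[:,:2];print('strip',q['p'],W.round(4).tolist(),W.mean(0),[np.linalg.norm(W[i]-W[i-1]).round(3) for i in range(4)])
    e=[W[i]-W[i-1] for i in range(4)];e=max(e,key=np.linalg.norm);e*=np.sign(e[1]);print('yaw',np.arctan2(-e[0],e[1]))
x=o.x;R=np.array([[np.cos(x[2]),-np.sin(x[2])],[np.sin(x[2]),np.cos(x[2])]])
for n,p in dict(pivot=(.089,0),home=(.062,.035),stop=(.062,.125),knobopen=(.089,-.046)).items():print(n,(R@p+x[:2]).round(4))
E
```

```text
[[261.6000061035156, 260.8999938964844], [276.79998779296875, 145.3000030517578], [406.8999938964844, 162.39999389648438], [391.70001220703125, 278.0]]
[[0.7368, 0.1024], [0.6949, -0.2324], [0.392, -0.1876], [0.4336, 0.1417]]
tray [ 0.53953859 -0.04070973 -0.13099854] [ 0.0034  0.002   0.0009 -0.0003 -0.0036 -0.0047 -0.0008  0.0031]
strip 0.87 [[0.542, 0.0126], [0.5774, -0.008], [0.4821, -0.1619], [0.4477, -0.1406]] [ 0.51229381 -0.07448503] [np.float64(0.18), np.float64(0.041), np.float64(0.181), np.float64(0.041)]
yaw -0.5545701036261514
pivot [ 0.6278 -0.0523]
home [ 0.6056 -0.0141]
stop [0.6173 0.0751]
knobopen [ 0.6218 -0.0979]
```

send_rows([
  [[0,0,0.119,0.1,-0.1,0.126,60],[0,0,0.119,0.345,-0.655,0.126,60],[0,0,0.119,0.345,-0.655,0.126,60],[0,0,0.119,0.345,-0.655,0.126,60],[0,0,0.119,0.345,-0.655,0.126,60],[0,0,0.119,0.345,-0.655,0.126,60],[0,0,0.119,0.345,-0.655,0.126,60],[0,0,0.119,0.345,-0.655,0.126,60],[0,0,0.119,0.345,-0.655,0.126,60],[0,0,0.119,0.345,-0.655,0.126,60],[0,0,0.119,0.345,-0.655,0.126,60],[0,0,0.119,0.345,-0.655,0.126,60],[0,0,0.119,0.345,-0.655,0.126,60],[0,0,0.119,0.345,-0.655,0.126,60],[0,0,0.119,0.345,-0.655,0.126,60],[0,0,0.119,0.345,-0.655,0.126,60],[0,0,0.119,0.345,-0.655,0.126,60],[0,0,0.119,0.345,-0.655,0.126,60],[0,0,0.119,0.345,-0.655,0.126,60],[0,0,0.119,0.345,-0.655,0.126,60]],
])

```text
time_s: 2.95
ee_pos: [0.4997, -0.0482, 0.3196]
tool_rot: [0.203, 3.135, 0.0]
force: [0.5, 0.0, -0.3]
grip_width: 0.0511
grasp_force: 0.0
```

```bash
python3 - <<'E'
from h import *
d=env.capture('wrist');save(d,'w1.png');np.savez('w1.npz',**d)
s=env.get_state();print(s['ee_pos'],s['tool_rot'],s['force'],s['grip_width'],s['time_s'])
th=-.131;R=np.array([[np.cos(th),-np.sin(th)],[np.sin(th),np.cos(th)]])
for n,(x,y,z) in dict(railR=(80,-150,26),railL=(80,150,26),rb=(98,-150,26),rbl=(98,150,26),stop=(20,125,26),stopo=(20,141,26),piv=(89,0,34)).items():
    p=R@[x/1e3,y/1e3]+[.5395,-.0407];print(n,w2px(d,[[*p,z/1e3]]).round(0))
for n in('strip','button_knob'):print([(r['xyz'],r['p']) for r in env.recognise(n,d)])
E
```

```text
[ 0.49975289 -0.04834096  0.31964887] [2.03696171e-01 3.13474600e+00 5.97201125e-05] [-0.03198381  0.27294268  0.17715642] 0.05124244199393591 3.0
railR [[221. 264.]]
railL [[431. 264.]]
rb [[222. 275.]]
rbl [[430. 275.]]
stop [[417. 224.]]
stopo [[429. 224.]]
piv [[326. 272.]]
[([0.5121, -0.0753, 0.0232], 0.79)]
[([0.6262, -0.079, 0.0288], 0.95)]
```

View pics/w1.png

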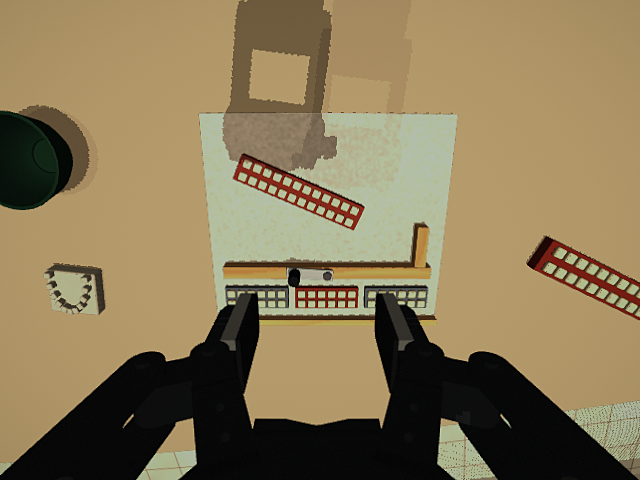

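The wrist view agrees with the tray fit: rail ends predicted at (221,264) and (431,264) are seen there. The strip runs from (237,165) to (362,217). Next I'll lower the half-open fingers behind the strip.

send_rows([
  [[0,0,0,-0.059,-0.017,0,60],[0,0,0,-0.059,-0.017,-0.05,60],[0,0,0,-0.059,-0.017,-0.1,60],[0,0,0,-0.059,-0.017,-0.15,60],[0,0,0,-0.059,-0.017,-0.2,60],[0,0,0,-0.059,-0.017,-0.25,60],[0,0,0,-0.059,-0.017,-0.28,60],[0,0,0,-0.059,-0.017,-0.295,60],[0,0,0,-0.059,-0.017,-0.302,60],[0,0,0,-0.059,-0.017,-0.306,60],[0,0,0,-0.059,-0.017,-0.309,60],[0,0,0,-0.059,-0.017,-0.309,60],[0,0,0,-0.059,-0.017,-0.309,60]],
])

```text
time_s: 4.4
ee_pos: [0.442, -0.0668, 0.0117]
tool_rot: [0.207, 3.133, -0.001]
force: [0.2, -0.7, 0.3]
grip_width: 0.0515
grasp_force: 0.0
```

send_rows([
  [[0,0,0,0.006,-0.0008,0,60],[0,0,0,0.012,-0.0016,0,60],[0,0,0,0.018,-0.0024,0,60],[0,0,0,0.024,-0.0032,0,60],[0,0,0,0.03,-0.004,0,60],[0,0,0,0.036,-0.0047,0,60],[0,0,0,0.042,-0.0055,0,60],[0,0,0,0.048,-0.0063,0,60],[0,0,0,0.054,-0.0071,0,60],[0,0,0,0.06,-0.0079,0,60],[0,0,0,0.06,-0.0079,0,60]],
])

```text
time_s: 5.5
ee_pos: [0.5019, -0.0747, 0.0108]
tool_rot: [0.207, 3.134, -0.0]
force: [-0.1, -0.3, 0.0]
grip_width: 0.0514
grasp_force: 0.0
```

```bash
python3 - <<'E'
from h import *
d=env.capture('wrist');save(d,'w2.png')
s=env.get_state();print(s['ee_pos'],s['force'],s['grip_width'],s['time_s'])
E
```

```text
[ 0.50140171 -0.07454341  0.01063184] [-0.09756985 -0.53834312  0.22102269] 0.05131535383325541 5.55
```

View pics/w2.png

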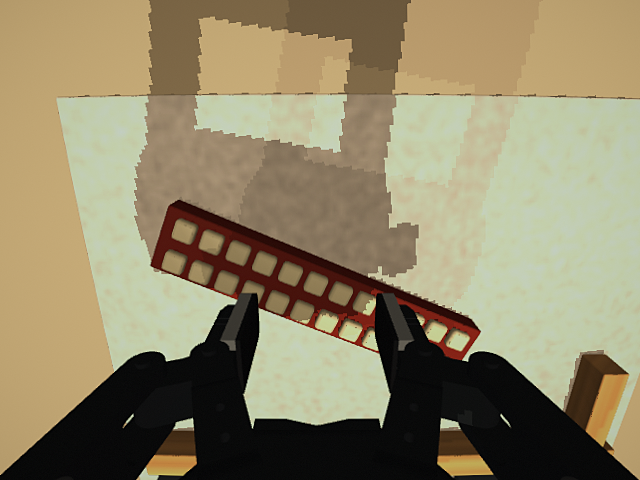

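```bash
cat >> h.py <<'E'
TH=-.131;TO=np.array([.5395,-.0407]);RT=np.array([[np.cos(TH),-np.sin(TH)],[np.sin(TH),np.cos(TH)]])
def strip(d,z=.02):
    im=cv2.cvtColor(d['img'],cv2.COLOR_RGB2HSV)
    out=[]
    for q in env.trace('strip',d):
        k=q['pixels'].astype(np.uint8)
        pts=np.argwhere(k)[:,::-1].astype(np.float32)
        if len(pts)<50: continue
        h=cv2.convexHull(pts).reshape(-1,2)
        W=px2w(d,h,z)[:,:2]; T=(W-TO)@RT
        (c,s,a)=cv2.minAreaRect((T*1e3).astype(np.float32))
        out.append((np.round(c,1),np.round(s,1),round(a,1),round(q['p'],2)))
    return out
def tr(p): return ((np.array(p)[:2]-TO)@RT*1e3).round(1)
E
python3 - <<'E'
from h import *
s=env.get_state();print('tcp tray',tr(s['ee_pos']))
for n in('wrist','top','scene'):
    d=env.capture(n)
    for o in strip(d):
        if abs(o[0][0])<150 and abs(o[0][1])<150: print(n,*o)
    if n=='wrist':
        print(w2px(d,[s['ee_pos'],s['ee_pos']+[0,0,.006]]))
E
```

```text
tcp tray [-33.4 -38.5]
wrist [-23.4 -35.6] [179.3  41.2] 66.7 0.88
[[317.71096838 272.75673009]
 [317.74225087 277.43193574]]
top [-17.9 -23. ] [151.1  38.3] 65.7 0.5
scene [-17.3 -38.9] [183.7  46.4] 66.8 0.71
```

```bash
python3 - <<'E'
from h import *
s=env.get_state();p=s['ee_pos'];d=env.capture('wrist');u=np.r_[RT[:,1],0];f=np.r_[RT[:,0],0]
for dz in(0,.006,.012,.018,.025,.035):
  for dx in(-.011,0,.011):
    print(dz,dx,w2px(d,[p+u*.0256+f*dx+[0,0,dz],p-u*.0256+f*dx+[0,0,dz]]).round(0).tolist())
R=np.array(d['R']);print('cam',-R.T@np.array(d['t'])-p)
E
```

```text
0 -0.011 [[366.0, 254.0], [270.0, 254.0]]
0 0 [[365.0, 273.0], [271.0, 273.0]]
0 0.011 [[364.0, 291.0], [272.0, 291.0]]
0.006 -0.011 [[367.0, 258.0], [268.0, 258.0]]
0.006 0 [[366.0, 277.0], [269.0, 277.0]]
0.006 0.011 [[365.0, 296.0], [270.0, 296.0]]
0.012 -0.011 [[369.0, 262.0], [267.0, 263.0]]
0.012 0 [[368.0, 282.0], [268.0, 282.0]]
0.012 0.011 [[367.0, 301.0], [269.0, 301.0]]
0.018 -0.011 [[370.0, 267.0], [265.0, 267.0]]
0.018 0 [[369.0, 288.0], [266.0, 288.0]]
0.018 0.011 [[368.0, 307.0], [267.0, 307.0]]
0.025 -0.011 [[372.0, 273.0], [263.0, 273.0]]
0.025 0 [[371.0, 294.0], [264.0, 294.0]]
0.025 0.011 [[370.0, 314.0], [266.0, 314.0]]
0.035 -0.011 [[376.0, 282.0], [260.0, 283.0]]
0.035 0 [[375.0, 304.0], [261.0, 305.0]]
0.035 0.011 [[373.0, 326.0], [263.0, 326.0]]
cam [-0.08013004  0.01003161  0.1796347 ]
```

```bash
python3 - <<'E'
from h import *
d=env.capture('scene');c=d['img'][210:330,230:390];cv2.imwrite('pics/s2.png',cv2.resize(c[:,:,::-1],None,fx=5,fy=5,interpolation=cv2.INTER_CUBIC))
p=env.get_state()['ee_pos'];u=np.r_[RT[:,1],0]
print((w2px(d,[p,p+u*.0256,p-u*.0256])-[230,210])*5)
E
```

```text
[[401.93273897 348.60780351]
 [441.81012285 325.73663669]
 [361.5129091  371.78605659]]
```

View pics/s2.png

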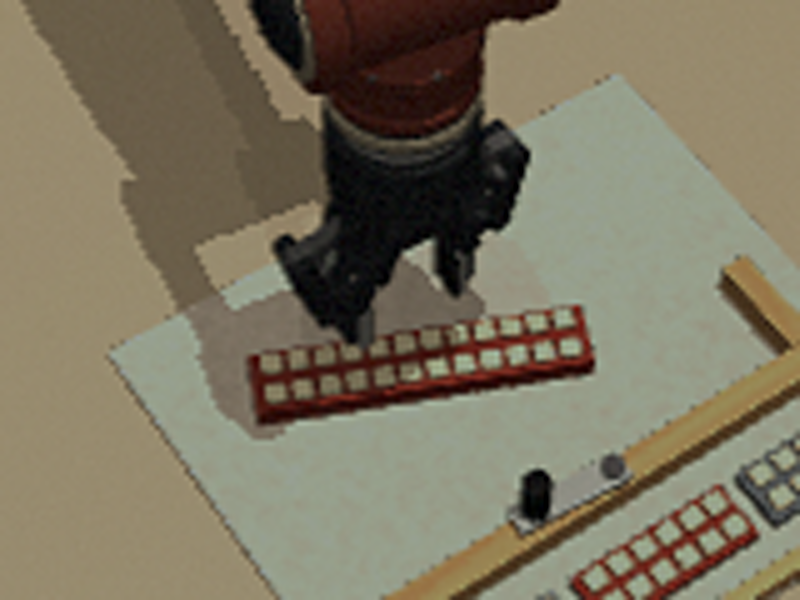

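The scene crop shows the fingertips at (362,345) and (458,295) hovering over the strip, about 20 mm above the reported TCP, and the strip has not moved. I'll back off, then lower step by step with an eye on force.

send_rows([
  [[0,0,0,-0.03,0.004,0,60],[0,0,0,-0.065,0.0085,0,60],[0,0,0,-0.065,0.0085,0,60],[0,0,0,-0.065,0.0085,-0.003,60],[0,0,0,-0.065,0.0085,-0.006,60],[0,0,0,-0.065,0.0085,-0.008,60],[0,0,0,-0.065,0.0085,-0.008,60]],
])

```text
time_s: 6.65
ee_pos: [0.4366, -0.0661, 0.0024]
tool_rot: [-0.207, -3.134, -0.0]
force: [-1.3, -0.3, -0.4]
grip_width: 0.0516
grasp_force: 0.0
```

```bash
python3 - <<'E'
from h import *
d=env.capture('scene');c=d['img'][210:330,230:390];cv2.imwrite('pics/s3.png',cv2.resize(c[:,:,::-1],None,fx=5,fy=5,interpolation=cv2.INTER_CUBIC))
s=env.get_state();p=s['ee_pos'];u=np.r_[RT[:,1],0]
print(p,s['force'],tr(p));print(((w2px(d,[p+u*.03+[0,0,h] for h in (0,.01,.02,.03)]+[p-u*.03+[0,0,h] for h in (0,.01,.02,.03)])-[230,210])*5).round().tolist())
E
```

```text
[ 0.43653585 -0.06605954  0.00249473] [-0.41505924 -0.64159174  0.92548081] [-98.8 -38.6]
[[381.0, 247.0], [381.0, 237.0], [381.0, 226.0], [381.0, 216.0], [289.0, 298.0], [288.0, 288.0], [288.0, 278.0], [287.0, 267.0]]
```

View pics/s3.png

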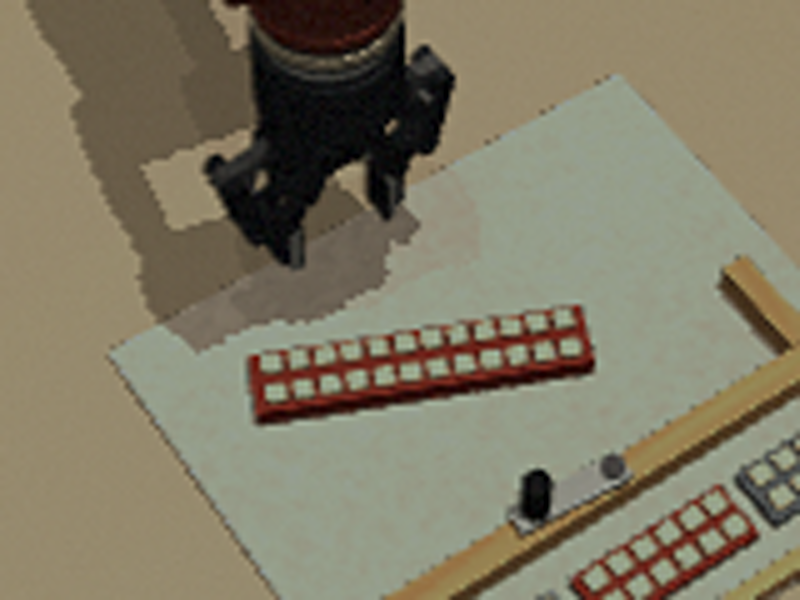

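send_rows([
  [[0,0,0,0,0,-0.003,60],[0,0,0,0,0,-0.006,60],[0,0,0,0,0,-0.008,60],[0,0,0,0,0,-0.01,60],[0,0,0,0,0,-0.012,60],[0,0,0,0,0,-0.012,60],[0,0,0,0,0,-0.012,60]],
])

```text
time_s: 7.4
ee_pos: [0.4361, -0.066, -0.0094]
tool_rot: [-0.207, -3.135, 0.0]
force: [-0.0, 0.1, 0.4]
grip_width: 0.0513
grasp_force: 0.0
```

send_rows([
  [[0,0,0,0,0,-0.0015,60],[0,0,0,0,0,-0.003,60],[0,0,0,0,0,-0.004,60],[0,0,0,0,0,-0.004,60]],
])

```text
time_s: 7.8
ee_pos: [0.4359, -0.0659, -0.0136]
tool_rot: [-0.207, -3.134, -0.0]
force: [0.3, 0.1, -0.3]
grip_width: 0.051
grasp_force: 0.0
```

send_rows([
  [[0,0,0,0,0,-0.0015,60],[0,0,0,0,0,-0.003,60],[0,0,0,0,0,-0.003,60]],
])

```text
time_s: 8.1
ee_pos: [0.4359, -0.0659, -0.0167]
tool_rot: [-0.207, -3.134, -0.0]
force: [0.2, 0.7, -0.0]
grip_width: 0.0516
grasp_force: 0.0
```

send_rows([
  [[0,0,0,0,0,-0.001,60],[0,0,0,0,0,-0.002,60],[0,0,0,0,0,-0.002,60]],
])

```text
time_s: 8.4
ee_pos: [0.436, -0.0659, -0.0186]
tool_rot: [-0.207, -3.135, -0.0]
force: [-0.3, 0.0, 0.7]
grip_width: 0.0516
grasp_force: 0.0
```

send_rows([
  [[0,0,0,0,0,-0.001,60],[0,0,0,0,0,-0.002,60],[0,0,0,0,0,-0.002,60]],
])

```text
time_s: 8.7
ee_pos: [0.4359, -0.0659, -0.0206]
tool_rot: [-0.207, -3.134, -0.0]
force: [-0.7, 0.5, -0.3]
grip_width: 0.0513
grasp_force: 0.0
```

send_rows([
  [[0,0,0,0,0,-0.001,60],[0,0,0,0,0,-0.002,60],[0,0,0,0,0,-0.002,60]],
])

```text
time_s: 9.0
ee_pos: [0.436, -0.0659, -0.0226]
tool_rot: [-0.207, -3.134, -0.0]
force: [-0.3, 0.6, -0.1]
grip_width: 0.0515
grasp_force: 0.0
```

```bash
python3 - <<'E'
from h import *
d=env.capture('scene');c=d['img'][210:330,230:390];c=cv2.resize(c,None,fx=5,fy=5,interpolation=cv2.INTER_CUBIC)
p=env.get_state()['ee_pos'];u=np.r_[RT[:,1],0]
for sg in(1,-1):
  pr=((w2px(d,[p+u*.03*sg+[0,0,h] for h in (0,.02,.03)])-[230,210])*5).round();x=int(pr[0][0])
  dk=c.max(2)[:, x-12:x+18]<70
  print(pr.tolist(),[int(np.nonzero(dk[:330,i])[0].max()) for i in range(0,30,5) if dk[:330,i].any()])
E
```

```text
[[381.0, 271.0], [381.0, 251.0], [381.0, 241.0]] [228, 233, 239, 246, 247, 237]
[[290.0, 322.0], [289.0, 302.0], [288.0, 292.0]] [287, 290, 292, 294, 295, 290]
```

send_rows([
  [[0,0,0,0,0,-0.001,60],[0,0,0,0,0,-0.002,60],[0,0,0,0,0,-0.002,60]],
])

```text
time_s: 9.35
ee_pos: [0.4359, -0.0659, -0.0246]
tool_rot: [-0.207, -3.134, -0.0]
force: [0.6, 0.1, 0.2]
grip_width: 0.0514
grasp_force: 0.0
```

send_rows([
  [[0,0,0,0,0,-0.001,60],[0,0,0,0,0,-0.002,60],[0,0,0,0,0,-0.002,60]],
])

```text
time_s: 9.65
ee_pos: [0.436, -0.0659, -0.0266]
tool_rot: [-0.207, -3.134, -0.0]
force: [-0.9, 0.0, 0.1]
grip_width: 0.0514
grasp_force: 0.0
```

send_rows([
  [[0,0,0,0,0,-0.001,60],[0,0,0,0,0,-0.002,60],[0,0,0,0,0,-0.002,60]],
])

```text
time_s: 9.95
ee_pos: [0.436, -0.0659, -0.0286]
tool_rot: [-0.207, -3.134, -0.0]
force: [-0.8, 0.5, 0.7]
grip_width: 0.0511
grasp_force: 0.0
```

send_rows([
  [[0,0,0,0,0,-0.001,60],[0,0,0,0,0,-0.002,60],[0,0,0,0,0,-0.002,60]],
])

```text
time_s: 10.25
ee_pos: [0.4359, -0.0659, -0.0306]
tool_rot: [-0.207, -3.134, -0.0]
force: [0.1, -0.5, -0.1]
grip_width: 0.051
grasp_force: 0.0
```

```bash
python3 - <<'E'
from h import *
d=env.capture('scene');c=d['img'][225:305,250:350];a=cv2.resize(c[:,:,::-1],None,fx=4,fy=4,interpolation=cv2.INTER_CUBIC)
w=env.capture('wrist');b=cv2.resize(w['img'][:,:,::-1],(400,300))
o=np.zeros((320,800,3),np.uint8);o[:,:400]=a;o[:300,400:]=b;cv2.imwrite('pics/c4.png',o)
E
```

```text
(no output)
```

View pics/c4.png

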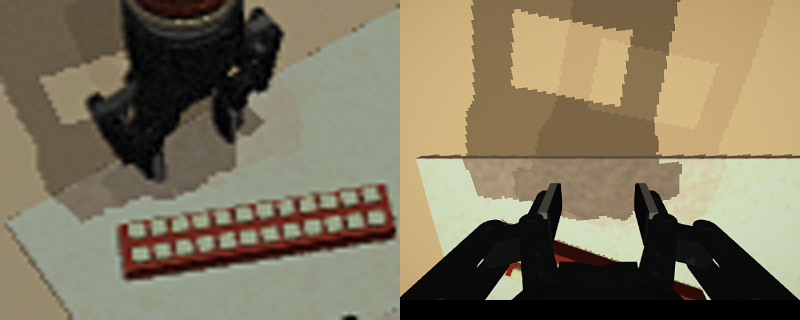

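send_rows([
  [[0,0,0,0,0,-0.001,60],[0,0,0,0,0,-0.002,60],[0,0,0,0,0,-0.002,60]],
])

```text
time_s: 10.65
ee_pos: [0.4359, -0.0659, -0.0326]
tool_rot: [-0.207, -3.134, -0.0]
force: [-0.3, 0.5, 0.4]
grip_width: 0.0511
grasp_force: 0.0
```

send_rows([
  [[0,0,0,0,0,-0.001,60],[0,0,0,0,0,-0.002,60],[0,0,0,0,0,-0.002,60]],
])

```text
time_s: 10.95
ee_pos: [0.436, -0.0659, -0.0346]
tool_rot: [-0.207, -3.134, -0.0]
force: [-0.5, -0.1, -0.2]
grip_width: 0.0512
grasp_force: 0.0
```

send_rows([
  [[0,0,0,0,0,-0.001,60],[0,0,0,0,0,-0.002,60],[0,0,0,0,0,-0.002,60]],
])

```text
time_s: 11.25
ee_pos: [0.4362, -0.066, -0.035]
tool_rot: [-0.206, -3.133, -0.0]
force: [-6.5, 1.0, 12.7]
grip_width: 0.0515
grasp_force: 6.2
```

The board is felt at TCP z = -0.035, so the true tips sit about 41 mm above the reported TCP at this opening. I'll raise 5 mm and push.

send_rows([
  [[0,0,0,0,0,0.003,60],[0,0,0,0,0,0.006,60],[0,0,0,0.006,-0.0008,0.006,60],[0,0,0,0.012,-0.0016,0.006,60],[0,0,0,0.018,-0.0024,0.006,60],[0,0,0,0.024,-0.0032,0.006,60],[0,0,0,0.03,-0.004,0.006,60],[0,0,0,0.036,-0.0047,0.006,60],[0,0,0,0.042,-0.0055,0.006,60],[0,0,0,0.048,-0.0063,0.006,60],[0,0,0,0.054,-0.0071,0.006,60],[0,0,0,0.06,-0.0079,0.006,60],[0,0,0,0.066,-0.0087,0.006,60],[0,0,0,0.072,-0.0095,0.006,60],[0,0,0,0.072,-0.0095,0.006,60]],
])

```text
time_s: 12.75
ee_pos: [0.5093, -0.0757, -0.03]
tool_rot: [0.207, 3.133, -0.0]
force: [0.5, 0.1, 0.1]
grip_width: 0.0514
grasp_force: 0.0
```

```bash
cat > look.py <<'E'
from h import *
s=env.get_state();print('tcp tray',tr(s['ee_pos']),s['ee_pos'].round(4),s['force'].round(1),s['time_s'])
for n in('wrist','top','scene'):
    d=env.capture(n)
    for o in strip(d):
        if abs(o[0][0])<100 and abs(o[0][1])<150: print(n,*o)
    for r in env.recognise('button_knob',d)[:1]: print(n,'knob',tr(r['xyz']),r['p'])
E
python3 look.py
```

```text
tcp tray [-25.4 -38.6] [ 0.5093 -0.0757 -0.03  ] [0.5 0.1 0.1] 12.75
wrist [  4.8 -29.1] [177.4  45.1] 82.9 0.8
top [15.5 44.2] [29.1 36.2] 83.9 0.72
scene [ 13.  -31.8] [180.8  43.7] 82.2 0.86
scene knob [ 91.4 -28.2] 0.55
```

send_rows([
  [[0,0,0,0.006,-0.0008,0,60],[0,0,0,0.012,-0.0016,0,60],[0,0,0,0.018,-0.0024,0,60],[0,0,0,0.024,-0.0032,0,60],[0,0,0,0.03,-0.004,0,60],[0,0,0,0.036,-0.0047,0,60],[0,0,0,0.042,-0.0055,0,60],[0,0,0,0.046,-0.006,0,60],[0,0,0,0.05,-0.0066,0,60],[0,0,0,0.05,-0.0066,0,60]],
])

```text
time_s: 14.2
ee_pos: [0.559, -0.0823, -0.0302]
tool_rot: [0.207, 3.133, -0.0]
force: [-0.5, 0.8, 0.1]
grip_width: 0.0514
grasp_force: 0.0
```

send_rows([
  [[0,0,0,0.002,-0.0003,0,60],[0,0,0,0.004,-0.0005,0,60],[0,0,0,0.005,-0.0007,0,60],[0,0,0,0.005,-0.0007,0,60]],
])

```text
time_s: 14.6
ee_pos: [0.5633, -0.0827, -0.0303]
tool_rot: [0.207, 3.134, 0.0]
force: [-1.0, 0.6, 0.5]
grip_width: 0.0513
grasp_force: 0.7
```

```bash
python3 look.py
```

```text
tcp tray [ 29.  -38.6] [ 0.5633 -0.0827 -0.0303] [-1.   0.6  0.5] 14.6
wrist [ 53.9 -26.8] [ 45.5 178.5] 0.1 0.67
top [56.6 29.8] [35.3 63. ] 7.6 0.6
scene [ 61.  -29.2] [182.6  42.1] 89.5 0.83
scene knob [ 92.9 -27.1] 0.57
```

send_rows([
  [[0,0,0,0.001,-0.0001,0,60],[0,0,0,0.002,-0.0003,0,60],[0,0,0,0.003,-0.0004,0,60],[0,0,0,0.003,-0.0004,0,60]],
])

```text
time_s: 15.45
ee_pos: [0.5663, -0.0832, -0.0304]
tool_rot: [0.207, 3.135, -0.0]
force: [-1.1, 0.2, 1.2]
grip_width: 0.0512
grasp_force: 0.7
```

send_rows([
  [[0,0,0,0.001,-0.0001,0,60],[0,0,0,0.002,-0.0003,0,60],[0,0,0,0.002,-0.0003,0,60]],
])

```text
time_s: 15.75
ee_pos: [0.5684, -0.0835, -0.0304]
tool_rot: [0.207, 3.134, -0.0]
force: [-0.3, -0.6, 0.1]
grip_width: 0.0511
grasp_force: 0.5
```

send_rows([
  [[0,0,0,0.001,-0.0001,0,60],[0,0,0,0.002,-0.0003,0,60],[0,0,0,0.002,-0.0003,0,60]],
])

```text
time_s: 16.05
ee_pos: [0.5704, -0.0838, -0.0304]
tool_rot: [0.207, 3.134, -0.0]
force: [0.0, 0.9, -0.7]
grip_width: 0.0511
grasp_force: 0.4
```

send_rows([
  [[0,0,0,0.001,-0.0001,0,60],[0,0,0,0.002,-0.0003,0,60],[0,0,0,0.002,-0.0003,0,60]],
])

```text
time_s: 16.35
ee_pos: [0.5724, -0.0841, -0.0304]
tool_rot: [0.207, 3.134, -0.0]
force: [-0.4, -0.1, 0.2]
grip_width: 0.0514
grasp_force: 0.3
```

```bash
python3 look.py
```

```text
tcp tray [ 38.3 -38.7] [ 0.5724 -0.0841 -0.0304] [-0.4 -0.1  0.2] 16.35
wrist [ 62.7 -27. ] [ 44.9 177.9] 0.1 0.73
top [64.7 48.3] [26.8 37.1] 88.4 0.67
scene [ 66.5 -29.5] [ 33.7 182.4] 0.0 0.82
scene knob [ 92.2 -27.8] 0.44
```

send_rows([
  [[0,0,0,0.001,-0.0001,0,60],[0,0,0,0.002,-0.0003,0,60],[0,0,0,0.002,-0.0003,0,60]],
])

```text
time_s: 17.1
ee_pos: [0.5723, -0.0841, -0.0305]
tool_rot: [-0.206, -3.13, -0.001]
force: [-7.7, 1.3, 7.2]
grip_width: 0.0513
grasp_force: 3.7
```

send_rows([
  [[0,0,0,0.001,-0.0001,0,60],[0,0,0,0.002,-0.0003,0,60],[0,0,0,0.002,-0.0003,0,60]],
])

```text
time_s: 17.4
ee_pos: [0.5721, -0.084, -0.0307]
tool_rot: [-0.205, -3.125, -0.001]
force: [-14.3, 1.4, 12.6]
grip_width: 0.0513
grasp_force: 7.3
```

send_rows([
  [[0,0,0,-0.004,0.0005,0,60],[0,0,0,-0.02,0.0026,0,60],[0,0,0,-0.02,0.0026,0.05,60],[0,0,0,-0.02,0.0026,0.1,0],[0,0,0,0.002,-0.05,0.1,0],[0,0,0,0.002,-0.1,0.1,0],[0,0,0,0.002,-0.1175,0.1,0],[0,0,0,0.002,-0.1175,0.06,0],[0,0,0,0.002,-0.1175,0.03,0],[0,0,0,0.002,-0.1175,0.015,0],[0,0,0,0.002,-0.1175,0.012,0],[0,0,0,0.002,-0.1175,0.012,0]],
])

```text
time_s: 18.6
ee_pos: [0.5786, -0.2021, -0.0181]
tool_rot: [0.206, 3.134, -0.0]
force: [-0.8, 0.3, 0.2]
grip_width: -0.0002
grasp_force: 0.0
```

```bash
python3 look.py; python3 - <<'E'
from h import *
w=env.capture('wrist');d=env.capture('scene')
a=cv2.resize(d['img'][225:345,240:400][:,:,::-1],(400,300),interpolation=cv2.INTER_CUBIC)
b=cv2.resize(w['img'][:,:,::-1],(400,300))
cv2.imwrite('pics/c5.png',np.hstack([a,b]))
E
```

```text
tcp tray [  59.8 -154.9] [ 0.5786 -0.2021 -0.0181] [-0.8  0.3  0.2] 18.6
wrist [ 63.8 -60.1] [ 41.1 120.5] 0.0 0.73
wrist knob [ 88.4 -48.3] 0.97
top knob [ 93.8 -28. ] 0.56
scene [ 65.3 -31.5] [ 34.1 183.3] 0.3 0.87
scene knob [ 91.6 -27.2] 0.64
```

View pics/c5.png

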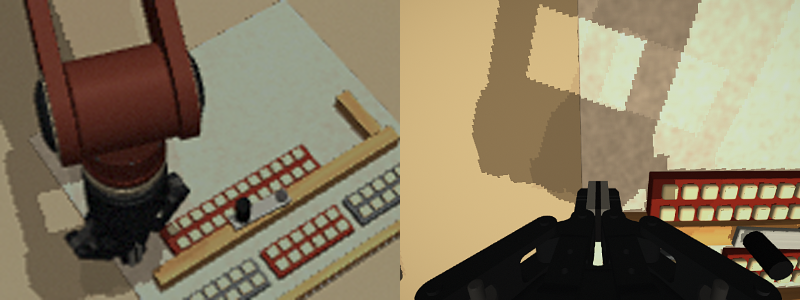

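The strip lies flush along the rail (wrist crop, right end at about (650,200)), and the shut fingers at (598,190) stand just beyond it. Now I'll probe down.

send_rows([
  [[0,0,0,0,0,-0.002,0],[0,0,0,0,0,-0.004,0],[0,0,0,0,0,-0.004,0]],
])

```text
time_s: 19.45
ee_pos: [0.5777, -0.202, -0.023]
tool_rot: [-0.207, -3.134, -0.001]
force: [0.8, 0.2, -0.4]
grip_width: 0.0003
grasp_force: 0.0
```

send_rows([
  [[0,0,0,0,0,-0.002,0],[0,0,0,0,0,-0.004,0],[0,0,0,0,0,-0.004,0]],
])

```text
time_s: 19.75
ee_pos: [0.5778, -0.202, -0.0269]
tool_rot: [-0.207, -3.134, -0.001]
force: [-0.3, 0.1, 0.7]
grip_width: 0.0004
grasp_force: 0.0
```

send_rows([
  [[0,0,0,0,0,-0.001,0],[0,0,0,0,0,-0.003,0],[0,0,0,0,0,-0.003,0]],
])

```text
time_s: 20.05
ee_pos: [0.5779, -0.2021, -0.0298]
tool_rot: [-0.207, -3.134, -0.0]
force: [0.1, 0.4, -0.0]
grip_width: -0.0002
grasp_force: 0.0
```

send_rows([
  [[0,0,0,0.0007,0.005,0,0],[0,0,0,0.0013,0.01,0,0],[0,0,0,0.002,0.015,0,0],[0,0,0,0.0026,0.02,0,0],[0,0,0,0.0033,0.025,0,0],[0,0,0,0.004,0.03,0,0],[0,0,0,0.0046,0.035,0,0],[0,0,0,0.0053,0.04,0,0],[0,0,0,0.0059,0.045,0,0],[0,0,0,0.0066,0.05,0,0],[0,0,0,0.0072,0.055,0,0],[0,0,0,0.0079,0.06,0,0],[0,0,0,0.0086,0.065,0,0],[0,0,0,0.0092,0.07,0,0],[0,0,0,0.0092,0.07,0,0]],
])

```text
time_s: 21.55
ee_pos: [0.5874, -0.1312, -0.0294]
tool_rot: [0.206, 3.135, 0.001]
force: [-0.4, -1.1, -0.0]
grip_width: 0.0001
grasp_force: 0.0
```

```bash
python3 look.py
```

```text
tcp tray [ 59.3 -83.5] [ 0.5874 -0.1312 -0.0294] [-0.4 -1.1 -0. ] 21.55
wrist [63.6 -4.8] [ 42.3 134.1] 0.1 0.79
wrist knob [89.1 -0.3] 0.58
top [65.  46.8] [ 39.9 124.5] 0.2 0.93
scene [66.2 17.6] [182.3  34.1] 89.9 0.64
scene knob [ 93.9 -27.9] 0.45
```

send_rows([
  [[0,0,0,0.0005,0.004,0,0],[0,0,0,0.001,0.008,0,0],[0,0,0,0.0016,0.012,0,0],[0,0,0,0.0016,0.012,0,0]],
])

```text
time_s: 22.4
ee_pos: [0.589, -0.1194, -0.0294]
tool_rot: [0.206, 3.135, 0.001]
force: [-0.4, -0.6, 0.4]
grip_width: -0.0
grasp_force: 0.0
```

send_rows([
  [[0,0,0,0.0001,0.001,0,0],[0,0,0,0.0003,0.002,0,0],[0,0,0,0.0004,0.003,0,0],[0,0,0,0.0004,0.003,0,0]],
])

```text
time_s: 22.8
ee_pos: [0.5893, -0.1171, -0.0294]
tool_rot: [0.207, 3.135, 0.0]
force: [-0.1, -2.1, 0.4]
grip_width: 0.0001
grasp_force: 0.4
```

send_rows([
  [[0,0,0,0.0001,0.001,0,0],[0,0,0,0.0003,0.002,0,0],[0,0,0,0.0003,0.002,0,0]],
])

```text
time_s: 23.1
ee_pos: [0.5896, -0.1151, -0.0294]
tool_rot: [-0.207, -3.135, -0.0]
force: [-0.1, -1.1, -0.3]
grip_width: 0.0001
grasp_force: 0.5
```

send_rows([
  [[0,0,0,0.0001,0.001,0,0],[0,0,0,0.0003,0.002,0,0],[0,0,0,0.0003,0.002,0,0]],
])

```text
time_s: 23.4
ee_pos: [0.5898, -0.1141, -0.0294]
tool_rot: [-0.206, -3.135, 0.003]
force: [-1.0, -4.9, 0.1]
grip_width: 0.0002
grasp_force: 2.4
```

send_rows([
  [[0,0,0,0.0001,0.001,0,0],[0,0,0,0.0003,0.002,0,0],[0,0,0,0.0003,0.002,0,0]],
])

```text
time_s: 23.7
ee_pos: [0.5899, -0.1139, -0.0293]
tool_rot: [-0.206, -3.134, 0.008]
force: [-1.4, -10.9, 0.3]
grip_width: 0.0
grasp_force: 5.4
```

send_rows([
  [[0,0,0,0.0001,0.001,0,0],[0,0,0,0.0003,0.002,0,0],[0,0,0,0.0003,0.002,0,0]],
])

```text
time_s: 24.0
ee_pos: [0.5899, -0.1138, -0.0292]
tool_rot: [-0.205, -3.134, 0.013]
force: [-3.0, -16.7, -0.6]
grip_width: 0.0002
grasp_force: 8.3
```

send_rows([
  [[0,0,0,-0.001,-0.007,0,0],[0,0,0,-0.002,-0.017,0,0],[0,0,0,-0.002,-0.017,0.05,0],[0,0,0,-0.002,-0.017,0.1,60],[0,0,0,-0.031,0.03,0.1,60],[0,0,0,-0.031,0.07,0.1,60],[0,0,0,-0.031,0.101,0.1,60],[0,0,0,-0.031,0.101,0.06,60],[0,0,0,-0.031,0.101,0.03,60],[0,0,0,-0.031,0.101,0.01,60],[0,0,0,-0.031,0.101,0,60],[0,0,0,-0.031,0.101,0,60]],
])

```text
time_s: 25.2
ee_pos: [0.5582, -0.0078, -0.0309]
tool_rot: [-0.207, -3.132, -0.001]
force: [-0.0, -0.3, 0.4]
grip_width: 0.0509
grasp_force: 0.0
```

```bash
python3 look.py
```

```text
tcp tray [14.2 35.1] [ 0.5582 -0.0078 -0.0309] [-0.  -0.3  0.4] 25.2
wrist [62.1 35.1] [ 47.4 173.6] 0.1 0.8
wrist knob [ 84.3 -34.6] 0.8
top [29.3  2.6] [334.7 314.8] 89.9 0.43
top knob [ 87.8 -52.3] 0.46
scene [66.1 33.5] [184.5  35.2] 89.0 0.63
scene knob [ 93.9 -27.5] 0.69
```

send_rows([
  [[0,0,0,0.006,-0.0008,0,60],[0,0,0,0.012,-0.0016,0,60],[0,0,0,0.018,-0.0024,0,60],[0,0,0,0.021,-0.0028,0,60],[0,0,0,0.023,-0.003,0,60],[0,0,0,0.023,-0.003,0,60]],
])

```text
time_s: 26.25
ee_pos: [0.5821, -0.0111, -0.0296]
tool_rot: [-0.207, -3.133, 0.0]
force: [-3.5, 0.5, 2.6]
grip_width: 0.0509
grasp_force: 1.2
```

send_rows([
  [[0,0,0,0.001,-0.0001,0,60],[0,0,0,0.002,-0.0003,0,60],[0,0,0,0.003,-0.0004,0,60],[0,0,0,0.003,-0.0004,0,60]],
])

```text
time_s: 26.65
ee_pos: [0.5819, -0.0111, -0.0298]
tool_rot: [-0.206, -3.126, -0.0]
force: [-12.2, 1.3, 11.2]
grip_width: 0.0513
grasp_force: 6.6
```

send_rows([
  [[0,0,0,0.001,-0.0001,0,60],[0,0,0,0.002,-0.0003,0,60],[0,0,0,0.002,-0.0003,0,60],[0,0,0,0.002,-0.0003,0,60]],
])

```text
time_s: 27.05
ee_pos: [0.5817, -0.0111, -0.0298]
tool_rot: [-0.205, -3.121, -0.001]
force: [-20.8, 1.2, 17.1]
grip_width: 0.0512
grasp_force: 10.2
```

Contact came at the same depth along the whole length, so the strip is flush and against the stop. Next I'll retreat, shut the fingers and come down behind the knob.

send_rows([
  [[0,0,0,-0.005,0.0007,0,60],[0,0,0,-0.02,0.0026,0,60],[0,0,0,-0.02,0.0026,0.05,60],[0,0,0,-0.02,0.0026,0.1,0],[0,0,0,-0.02,0.0026,0.14,0],[0,0,0,0.01,-0.03,0.14,0],[0,0,0,0.04,-0.06,0.14,0],[0,0,0,0.071,-0.091,0.14,0],[0,0,0,0.071,-0.091,0.1,0],[0,0,0,0.071,-0.091,0.07,0],[0,0,0,0.071,-0.091,0.05,0],[0,0,0,0.071,-0.091,0.04,0],[0,0,0,0.071,-0.091,0.0375,0],[0,0,0,0.071,-0.091,0.0375,0]],
])

```text
time_s: 28.45
ee_pos: [0.6591, -0.103, 0.0088]
tool_rot: [0.207, 3.133, -0.0]
force: [0.3, -0.3, 0.4]
grip_width: -0.0003
grasp_force: 0.0
```

```bash
python3 look.py; python3 - <<'E'
from h import *
w=env.capture('wrist');d=env.capture('scene')
a=cv2.resize(d['img'][225:345,270:430][:,:,::-1],(400,300),interpolation=cv2.INTER_CUBIC)
b=cv2.resize(w['img'][:,:,::-1],(400,300))
cv2.imwrite('pics/c6.png',np.hstack([a,b]))
E
```

```text
tcp tray [126.8 -46.1] [ 0.6591 -0.103   0.0088] [ 0.3 -0.3  0.4] 28.45
wrist [67.3 29.8] [166.4  36.5] 89.7 0.56
wrist knob [ 92.1 -32.8] 0.96
top [65.8 78.9] [93.4 40.5] 89.1 0.8
scene [66.5 34.2] [184.8  34.3] 89.4 0.7
```

View pics/c6.png

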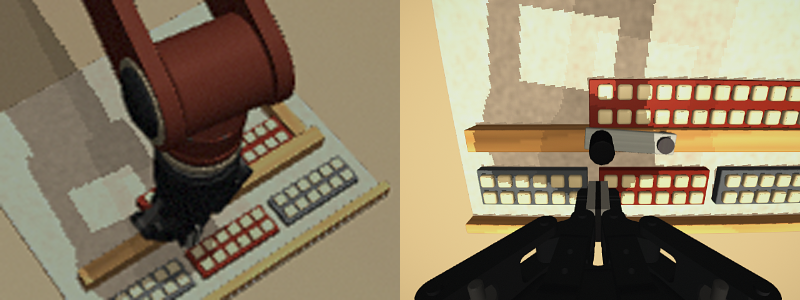

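send_rows([
  [[0,0,0,-0.007,0.001,0,0],[0,0,0,-0.014,0.0018,0,0],[0,0,0,-0.0185,0.001,0,0],[0,0,0,-0.023,0,0,0],[0,0,0,-0.028,0.0001,0,0],[0,0,0,-0.033,0.0003,0,0],[0,0,0,-0.038,0.0014,0,0],[0,0,0,-0.043,0.0026,0,0],[0,0,0,-0.048,0.0047,0,0],[0,0,0,-0.0525,0.0069,0,0],[0,0,0,-0.0567,0.0095,0,0],[0,0,0,-0.061,0.0121,0,0],[0,0,0,-0.061,0.0121,0,0]],
])

```text
time_s: 30.3
ee_pos: [0.5965, -0.0904, 0.0078]
tool_rot: [-0.206, -3.133, -0.0]
force: [-0.9, -0.2, -1.1]
grip_width: -0.0001
grasp_force: 0.0
```

```bash
python3 look.py; python3 - <<'E'
from h import *
w=env.capture('wrist');d=env.capture('scene')
a=cv2.resize(d['img'][225:345,270:430][:,:,::-1],(400,300),interpolation=cv2.INTER_CUBIC)
b=cv2.resize(w['img'][:,:,::-1],(400,300))
cv2.imwrite('pics/c7.png',np.hstack([a,b]))
E
```

```text
tcp tray [ 63.  -41.8] [ 0.5965 -0.0904  0.0078] [-0.9 -0.2 -1.1] 30.3
wrist [64.5 35.9] [178.6  40.5] 90.0 0.7
wrist knob [ 53.6 -23.7] 0.64
top [64.6 81.7] [91.8 40.1] 89.8 0.94
top knob [-116.   482.5] 0.55
scene [66.5 34.8] [183.   36.1] 89.4 0.61
scene [38.  -2.4] [307.5 339.7] 0.1 0.15
scene knob [78.4 -6.7] 0.44
```

View pics/c7.png

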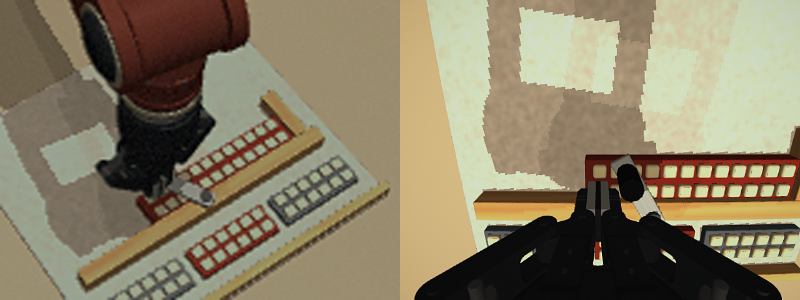

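send_rows([
  [[0,0,0,-0.0027,0.0028,0,0],[0,0,0,-0.0053,0.0057,0,0],[0,0,0,-0.0075,0.0085,0,0],[0,0,0,-0.0096,0.0113,0,0],[0,0,0,-0.0108,0.014,0,0],[0,0,0,-0.0119,0.0167,0,0],[0,0,0,-0.0134,0.0209,0,0],[0,0,0,-0.0134,0.0209,0,0]],
])

```text
time_s: 31.65
ee_pos: [0.5838, -0.0692, 0.008]
tool_rot: [-0.206, -3.134, -0.001]
force: [0.2, -0.5, -0.3]
grip_width: 0.0003
grasp_force: 0.0
```

send_rows([
  [[0,0,0,0.0001,0.001,0,0],[0,0,0,0.0003,0.002,0,0],[0,0,0,0.0003,0.002,0,0]],
])

```text
time_s: 31.95
ee_pos: [0.5842, -0.0678, 0.0079]
tool_rot: [-0.207, -3.134, -0.0]
force: [-0.1, 0.2, 0.5]
grip_width: -0.0002
grasp_force: 0.3
```

send_rows([
  [[0,0,0,0.0001,0.001,0,0],[0,0,0,0.0003,0.002,0,0],[0,0,0,0.0003,0.002,0,0]],
])

```text
time_s: 32.25
ee_pos: [0.5845, -0.066, 0.008]
tool_rot: [-0.207, -3.134, 0.001]
force: [-1.5, -1.1, -0.4]
grip_width: 0.0003
grasp_force: 1.0
```

send_rows([
  [[0,0,0,0.0001,0.001,0,0],[0,0,0,0.0003,0.002,0,0],[0,0,0,0.0003,0.002,0,0]],
])

```text
time_s: 32.55
ee_pos: [0.5845, -0.0657, 0.008]
tool_rot: [-0.206, -3.134, 0.006]
force: [-2.8, -7.3, -0.2]
grip_width: -0.0001
grasp_force: 3.9
```

send_rows([
  [[0,0,0,0.0001,0.001,0,0],[0,0,0,0.0003,0.002,0,0],[0,0,0,0.0003,0.002,0,0]],
])

```text
time_s: 32.85
ee_pos: [0.5845, -0.0655, 0.0081]
tool_rot: [-0.206, -3.133, 0.011]
force: [-3.5, -13.3, -0.3]
grip_width: -0.0
grasp_force: 6.7
```

The force shows the button at its end of travel, where it was expected. Backing off and lifting clear.

send_rows([
  [[0,0,0,-0.0007,-0.005,0,0],[0,0,0,-0.003,-0.02,0,0],[0,0,0,-0.005,-0.04,0,0],[0,0,0,-0.005,-0.04,0.05,0],[0,0,0,-0.005,-0.04,0.1,0],[0,0,0,-0.03,-0.04,0.15,0],[0,0,0,-0.06,-0.04,0.2,0],[0,0,0,-0.1,-0.04,0.25,0],[0,0,0,-0.1,-0.04,0.25,0],[0,0,0,-0.1,-0.04,0.25,0]],
])

```text
time_s: 33.85
ee_pos: [0.4864, -0.1028, 0.2639]
tool_rot: [0.207, 3.125, -0.004]
force: [1.1, -0.9, 0.0]
grip_width: 0.0002
grasp_force: 0.0
```

```bash
python3 look.py; python3 - <<'E'
from h import *
w=env.capture('wrist');b=w['img'][:,:,::-1]
q=w2px(w,[[*(RT@[.062,.035]+TO),.02]])[0].astype(int);x=np.clip(q[0]-200,0,240);y=np.clip(q[1]-130,0,220)
cv2.imwrite('pics/c8.png',cv2.resize(b[y:y+260,x:x+400],(800,520),interpolation=cv2.INTER_CUBIC))
E
```

```text
tcp tray [-44.5 -68.5] [ 0.4864 -0.1028  0.2639] [ 1.1 -0.9  0. ] 33.85
wrist [62.7 36. ] [180.1  40.7] 89.8 0.82
wrist knob [59.6 -2. ] 0.9
top [64.3 68.4] [ 38.2 113.5] 1.0 0.98
top knob [73.3  2.4] 0.7
scene [66.9 35. ] [185.7  38.6] 90.0 0.97
scene [37.8 -2. ] [307.8 343.1] 0.2 0.67
scene knob [62.9  0.1] 0.71
```

View pics/c8.png

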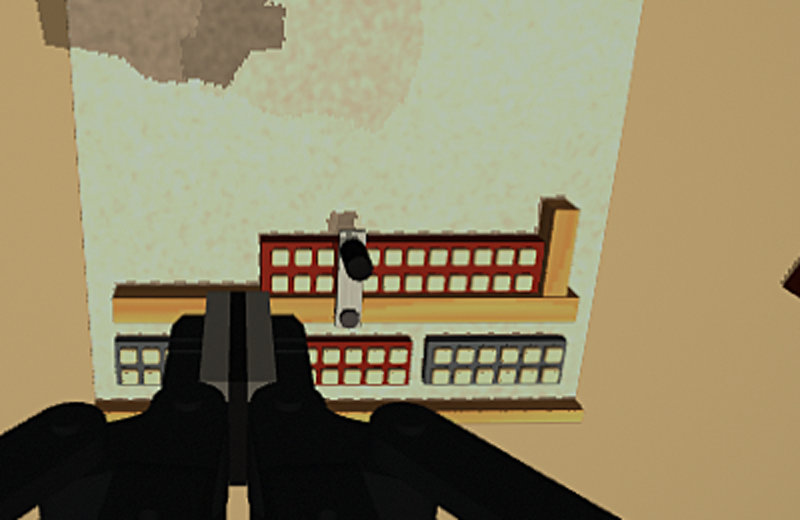

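The strip lies flush along the rail, with its end against the stop at (545,265). The button arm stands square across it, from (348,318) to (350,235). Handing in.

```bash
python3 -c "
from rig import env;print(env.close_job())"
```

```text
the job is handed in; nothing more can be done
None
```

The strip was slid flush along the rail and up against the end stop, the turn button was swung fully across it, and the job was handed in at about 34 s; the last pictures confirm the placement, but the hand-in returned no verdict.

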